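# Refit the flame crown and cap on the gas rechaud

## Robot

A 6-joint arm with a two-finger parallel gripper is mounted at the origin on the work surface. World frame = base frame: x ahead of the robot, y to its left, z up, the work surface at z = 0. Lengths are in m, angles in rad, forces in N, time in s.
With the tool pointing down it reaches from about 0.275 to 1 m from the base axis. Payload 8.4 kg.
Tool frame: the origin (TCP) lies on the centre line of the jaws, within the pads' length; the fingertips stand 17 mm ahead of it and the grasp point (between the pads) lies 2 mm behind it (bot.tcp_to_tips is the y of the fingertips in the tool frame, in m); y points along the fingers, z is the direction in which the jaws open and shut, and the axes are right-handed (so a half turn about y gives the same grasp; the last joint's range is limited). The gripper opens to 85 mm and grips with 20 to 120 N. Pads are 22 mm wide; open, the fingers measure 114 mm over their backs; the gripper's body (76 mm by 85 mm) begins 54 mm behind the grasp point. The pads swing forward as they close: fully open they stand 13 mm farther back than shut.
Start: joints at [1.234, 0.353, 1.633, -0, 1.155, -0.002], TCP at [0.205, 0.59, 0.248] pointing down, gripper open.
Joint ranges: [-2.63, 2.63], [-0.92, 2.1], [0.06, 2.66], [-1.3, 4.44], [0, 2.69], [-3.02, 3.02]. Speed limits (rad/s): [2.22, 2.22, 2.79, 3.14, 3.14, 3.14].

## Interface

Orientations are given as a unit quaternion [x, y, z, w].
In Python, from workcell import bot, hand, kinematics, get_obs, vision, hand_in gives the robot as it stands. The module is installed in compiled form; this text tells all that it offers. Calls block until the motion is done:
- bot.reach(position, orientation): joint-space move of the TCP to a pose.
- bot.servo_line(position, ori=None, velocity=0.15): straight line of the TCP; ori=None keeps the orientation; velocity is the mean speed in m/s.
- bot.goto_joints(angles): joint-space move.
- hand.move_gripper(opening, strength=None): finger opening in m; strength is the grip in N (None keeps the last); returns when the fingers have stopped.
- bot.dwell(seconds).
- kinematics.solve_ik(position, orientation): joint angles nearest the present ones, or None.
- get_obs(): the state.
- vision.read_camera(name): name is "scene" or "top" or "wrist"; returns a dict with "frame" (400x640x3 uint8, red, green, blue), "intrinsics" (3x3 intrinsics, pixels), "view" (4x4, takes a point from world to camera coordinates). Camera axes: x right, y down, z forward; pixel columns grow to the right and rows downward; lengths in m; the calibration is good to about 2 mm. A picture is of the moment at which its call begins. There is no depth.
A pose or a line that the arm cannot do raises bot.IKError and nothing moves.
- hand_in(): hands the job in, once; it reports no verdict.
The state is a dict: "time_s": time; "joint_pos": joint angles; "joint_vel": joint speeds; "joint_efforts": joint torques, N m; "position": TCP position; "orientation": TCP orientation; "wrist_force": force on the tool from outside, world axes, zero at the start; "ft_torque": the same for the moment, N m; "gripper_width": finger opening in m.
Only numpy, scipy, OpenCV 4.12 (cv2) and the standard library are available. Lean on these libraries where they do the work, as an engineer would, in place of code of your own. Each camera call takes 0.05 s, during which the arm holds its last target. There are 200 camera calls.

## Task

The gas rechaud has been taken apart for cleaning: put its burner together again. Lower the flame crown over the mixing tube, turn it lightly until the brittle spark electrode comes up through its hole and the crown sits fully home, then lay the burner cap on the crown, centred and flat, and let go. Be gentle with the burner, or the electrode cracks, and leave everything else on the shelf where it is.

Things in the scene. Friction and masses are not known exactly. Their poses are not given: they have to be found in the camera images.
- rechaud: low stainless steel gas rechaud, 180 x 180 mm, deck at height 45 mm, fixed on four rubber feet, pan support taken off. Control knob on its -x side, gas inlet on +x. Origin: centre of its underside on the work surface, z up. In its middle a round aluminium pedestal, 40 mm diameter. It bears 50 N at most, its ceramic electrode 20 N: lean on it more and it cracks
- burner_seat (a point): centre of the flat seat on top of the pedestal, 80 mm above the work surface, axes as rechaud. The crown rests here: when fitted, its origin is at this point. From the seat the brass mixing tube, 20 mm diameter, rises 22 mm (its top 4 mm taper to 14 mm)
- electrode_level (a point): point on the tube's axis, 14 mm above the seat, level with the tip of the white ceramic spark electrode: an upright round-tipped pin, 5 mm diameter, 28 mm from this axis. Its band clamp on the pedestal was refitted (tight) after cleaning, so its bearing is anywhere within 0.6 rad either way of the rechaud's +x axis and is not measured
- crown: flame crown, aluminium, 0.10 to 0.17 kg, right way up on the shelf. Flange 72 mm diameter, 6 mm thick; on it the port ring, 44 mm outer diameter, top 28 mm above the underside: grip it there, 90 degrees from the hole. Bore 22 mm diameter up to 16 mm, above it a chamber 34 mm wide, open on top. Origin: centre of the underside, z up; the electrode's hole is on its +x side
- crown_hole (a point): centre of the electrode's hole through the crown's flange, at the underside, 27 mm from the crown's axis along its +x; 7 mm wide across, 10 mm long radially. With the hole not over the electrode the lowered crown stops 14 mm above the seat; over it, it slides down to the seat under its own weight or a light push
- cap: burner cap, dark steel, 0.12 to 0.20 kg, right way up on the shelf. Spigot below, 30 mm diameter, 4 mm high, goes into the crown's chamber; above it a disc of 64 mm diameter, upright rim from 4 to 11 mm, top at 13.5 mm. Origin: centre of the spigot's underside, z up. Fitted, the disc lies on the port ring, origin 24 mm above the crown's (104 mm above the work surface), any yaw
- pot: bystander: yellow ceramic fondue pot, 204 mm diameter, 85 mm high, with a stub handle
- caddy: bystander: bamboo fork caddy 100 x 70 mm with six forks standing in it, 225 mm high
- bowl: bystander: white porcelain sauce bowl, 104 mm diameter, 45 mm high
- brush: bystander: cleaning brush, 170 mm long, lying
- pan_support: bystander: the rechaud's wire pan support, a ring of 164 mm diameter with four arms, 48 mm high
- pepper_mill: bystander: wooden pepper mill, 56 mm diameter, 172 mm high
- bottle: bystander: green bottle, 72 mm diameter, 260 mm high
Mind the look-alikes: they are no part of the job. What is meant by the cap is not purple, red or white, and is the smaller of those in its own colour.

How it is judged:
By the outcome, as a careful person would: the job done as asked, in the order asked, and still so for the second after the job is handed in, with the robot touching nothing.
It also fails if it takes over 67 s, if anything falls off the work surface, if the arm or the gripper's body presses on something with over 40 N, if the wrist force passes 120 N, or if a joint passes its speed limit or range.

## Working session

There is one attempt and no reset: what is moved stays moved. The work goes in short steps, each a Python script; the robot and the scene stay as the last script left them, time stands still between calls to the robot, and variables do not carry over. Pictures are saved under pics/ and viewed, on a budget of 10 in all, crops included, one or two more only if the job needs it, and the job is handed in when it is done.

```bash
mkdir -p pics
python3 - <<'E'
from workcell import bot,hand,get_obs,vision
import cv2,pickle,numpy as np
d={}
for n in ["scene","top","wrist"]:
    c=vision.read_camera(n); d[n]=c
    cv2.imwrite(f"pics/{n}0.png",c["frame"][:,:,::-1])
    T=np.linalg.inv(c["view"]);print(n,c["intrinsics"].tolist(),T.round(3).tolist())
pickle.dump(d,open("d0.pkl","wb"))
o=get_obs();print(o)
E
```

```text
scene [[409.3165018102494, 0.0, 316.88256472270325], [0.0, 409.3165018102494, 204.88518149703577], [0.0, 0.0, 1.0]] [[0.11, 0.833, -0.543, 1.101], [0.994, -0.098, 0.05, -0.092], [-0.011, -0.545, -0.838, 1.025], [0.0, 0.0, 0.0, 1.0]]
top [[446.35175320826, 0.0, 327.26890489954064], [0.0, 446.35175320826, 201.69914686214742], [0.0, 0.0, 1.0]] [[-0.012, -0.994, 0.105, 0.37], [-1.0, 0.014, 0.015, -0.041], [-0.016, -0.105, -0.994, 1.291], [0.0, 0.0, 0.0, 1.0]]
wrist [[314.03208352854284, 0.0, 320.1841842806886], [0.0, 314.03208352854284, 196.55638614676], [0.0, 0.0, 1.0]] [[0.327, 0.898, 0.295, 0.13], [0.945, -0.31, -0.104, 0.616], [-0.002, 0.313, -0.95, 0.373], [0.0, 0.0, 0.0, 1.0]]
{'time_s': 0.15, 'joint_pos': array([ 1.23359266e+00,  3.53506503e-01,  1.63394616e+00, -2.15528650e-06,
        1.15520085e+00, -2.42467292e-03]), 'joint_vel': array([ 0.0024682 , -0.00304159, -0.00199025,  0.00159712, -0.00048248,
        0.00157021]), 'joint_efforts': array([ 1.61177559e-04, -6.05640435e+01, -3.42336166e+01, -3.41682608e-05,
        6.24759385e-03, -5.30541320e-05]), 'position': array([0.20525382, 0.58997818, 0.24773057]), 'orientation': array([ 0.69759334, -0.11787266,  0.11774726, -0.69685375]), 'wrist_force': array([-0.2665613 ,  0.51406916,  0.63246388]), 'ft_torque': array([ 0.03926842, -0.00524216, -0.03507653]), 'gripper_width': 0.08499590775849981}
```

View pics/top0.png

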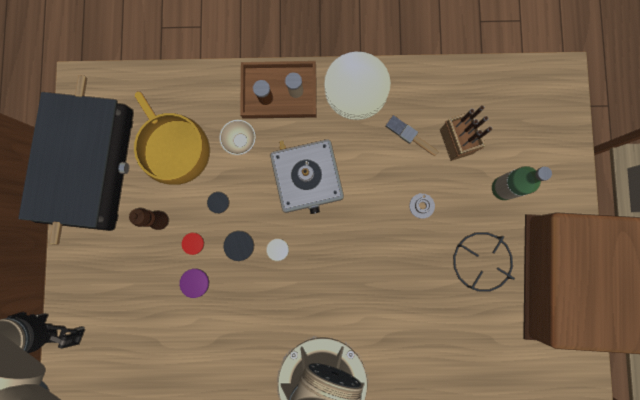

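View pics/scene0.png

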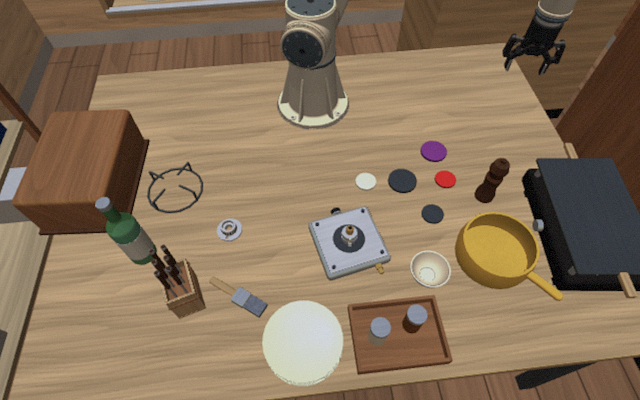

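The top view shows five disc-like candidates for the cap:
- red (193,243)
- purple (194,283)
- white (277,250)
- large dark (238,246)
- small dark (218,203)

The small dark one fits, because it isn't purple, red or white and is the smaller of the two dark ones. The crown is at (422,206) and the rechaud at (307,175), with its knob at (315,210), so its +x points up in the image. Next I'll measure these and confirm in a crop.

```bash
cat > h.py <<'E'
import numpy as np,cv2,pickle
from workcell import bot,hand,kinematics,get_obs,vision,hand_in
from scipy.spatial.transform import Rotation as R
def cast(c,uv,z):
    "pixels -> world points on plane(s) z"
    uv=np.atleast_2d(np.asarray(uv,float)); T=np.linalg.inv(c["view"])
    d=np.c_[uv,np.ones(len(uv))]@np.linalg.inv(c["intrinsics"]).T@T[:3,:3].T
    return T[:3,3]+d*((z-T[2,3])/d[:,2])[:,None]
def proj(c,p):
    p=np.atleast_2d(p); q=(p@c["view"][:3,:3].T+c["view"][:3,3])@c["intrinsics"].T
    return q[:,:2]/q[:,2:]
def ori(a):
    "tool down (y=-z), jaws opening along world angle a"
    z=np.array([np.cos(a),np.sin(a),0]); y=np.array([0,0,-1.])
    return R.from_matrix(np.c_[np.cross(y,z),y,z]).as_quat()
def blobs(c,mask,z,amin=60):
    "contours of a mask cast to plane z: centre and radius of min circle, area"
    out=[]
    for k in cv2.findContours(mask.astype(np.uint8),cv2.RETR_EXTERNAL,cv2.CHAIN_APPROX_NONE)[0]:
        if cv2.contourArea(k)<amin: continue
        w=cast(c,k[:,0],z)[:,:2].astype(np.float32)
        (x,y),(a,b),_=cv2.fitEllipse(w) if len(w)>4 else ((0,0),(0,0),0)
        out.append((k[:,0].mean(0).round(1),np.round([x,y,a,b],4)))
    return out
E
python3 - <<'E'
from h import *
d=pickle.load(open("d0.pkl","rb"))
ims=[]
for n in["top","scene"]:
    c=d[n];g=cv2.cvtColor(c["frame"],cv2.COLOR_RGB2HSV)
    print(n); 
    for b in blobs(c,(g[...,2]<90)&(g[...,1]<110),.0135): 
        if b[1][2]<.15: print("dark",b)
t=d["top"];print("crown",cast(t,(422,206),.028),"tube",cast(t,(306,171),.102),cast(d["scene"],(349,229),.102), "crown s",cast(d["scene"],(229,228),.028))
f=t["frame"];s=d["scene"]["frame"]
cr=lambda f,x,y,w=66,h=50:cv2.resize(f[y-h//2:y+h//2,x-w//2:x+w//2],(400,300),interpolation=cv2.INTER_CUBIC)
m=np.vstack([np.hstack([cr(f,225,225,100,75),cr(f,422,206)]),np.hstack([cr(f,307,175,100,75),cr(s,349,240,110,82)])])
cv2.imwrite("pics/m1.png",m[:,:,::-1])
E
```

```text
top
dark (array([628.7, 376.5]), array([ 0.0112, -0.8405,  0.0092,  0.1576]))
dark (array([317.7, 373.3]), array([0.0189, 0.0025, 0.1426, 0.1943]))
dark (array([238.2, 245.5]), array([0.3837, 0.2335, 0.0837, 0.0844]))
dark (array([217.4, 202.2]), array([0.509 , 0.2948, 0.059 , 0.0611]))
dark (array([517.5, 183.5]), array([ 0.5523, -0.5607,  0.0741,  0.1486]))
dark (array([634.3, 188.1]), array([ 0.5428, -0.8994,  0.0312,  0.1742]))
dark (array([306. , 174.5]), array([0.586 , 0.0389, 0.084 , 0.0852]))
dark (array([613.3, 182.2]), array([ 0.5485, -0.8411,  0.0098,  0.2492]))
dark (array([475.4, 122.2]), array([ 0.7343, -0.4611,  0.0693,  0.0798]))
dark (array([637. ,  60.1]), array([ 0.9513, -0.9413,  0.018 ,  0.4071]))
dark (array([628.4,  51.2]), array([ 0.9357, -0.9192,  0.0152,  0.2864]))
dark (array([604.5,  73.7]), array([ 0.6762, -0.8599,  0.0892,  0.2029]))
dark (array([488.8,  23.8]), array([ 1.047 , -0.4833,  0.0721,  0.0838]))
dark (array([400. ,  27.6]), array([ 1.0132, -0.2463,  0.01  ,  0.1902]))
dark (array([333.7,  24.4]), array([ 1.038 , -0.0489,  0.0311,  0.1813]))
da
[... 322 characters left out ...]
87, 0.0624, 0.389 ]))
scene
dark (array([553.1, 372.8]), array([0.9743, 0.4269, 0.0307, 0.2281]))
dark (array([  1.6, 341.7]), array([ 0.7396, -0.842 ,  0.0131,  0.073 ]))
dark (array([348.4, 238.9]), array([0.5653, 0.0446, 0.0802, 0.0806]))
dark (array([432.1, 213.6]), array([0.5147, 0.2971, 0.0593, 0.0624]))
dark (array([128.1, 233.1]), array([ 0.48  , -0.5751,  0.0745,  0.2505]))
dark (array([402.1, 180.7]), array([0.3875, 0.2369, 0.0828, 0.089 ]))
dark (array([35.3, 75.8]), array([-0.2624, -1.018 ,  0.0558,  0.5495]))
crown [[ 0.48799515 -0.29045167  0.028     ]] tube [[0.58033661 0.0330199  0.102     ]] [[0.58683384 0.03774823 0.102     ]] crown s [[ 0.5032297  -0.28610139  0.028     ]]
```

View pics/m1.png

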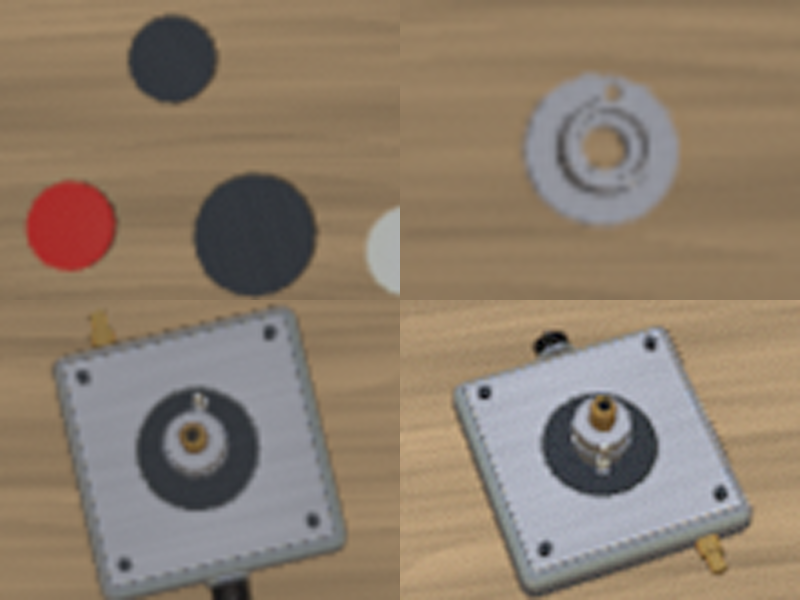

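The crop confirms that the small dark disc is about 60 mm across and the large one about 84 mm, so the cap is the small one at about (0.51, 0.296). The crown's hole points up and slightly right (yaw about -0.17). The electrode shows on the rechaud's far side. Next are close wrist views of all three.

Run:
```python
from h import *
o=get_obs();print(R.from_quat(o["orientation"]).as_matrix().round(2).tolist(),bot.tcp_to_tips)
d={}
P=dict(cap=(.511,.296,.24),rech=(.583,.036,.28),crown=(.495,-.288,.24))
cand={}
for n in P:
    for s in(1.4,1.4-np.pi):
        print(n,s,kinematics.solve_ik(P[n],ori(s)))
```

```text
[[0.94, -0.0, 0.33], [-0.33, -0.0, 0.94], [-0.0, -1.0, -0.0]] 0.017
cap 1.4 [ 5.22487111e-01  3.07915033e-01  1.71765747e+00 -4.44089210e-16
  1.11602015e+00 -8.77512889e-01]
cap -1.7415926535897932 [ 5.22487111e-01  3.07915033e-01  1.71765747e+00 -4.44089210e-16
  1.11602015e+00  2.26407976e+00]
rech 1.4 [ 5.91032560e-02  2.60830665e-01  1.68884964e+00 -4.44089210e-16
  1.19191235e+00 -1.34089674e+00]
rech -1.7415926535897932 [ 5.91032560e-02  2.60830665e-01  1.68884964e+00 -4.44089210e-16
  1.19191235e+00  1.80069591e+00]
crown 1.4 [-5.29562468e-01  2.80495179e-01  1.75591206e+00 -4.44089210e-16
  1.10518542e+00 -1.92956247e+00]
crown -1.7415926535897932 [-5.29562468e-01  2.80495179e-01  1.75591206e+00 -4.44089210e-16
  1.10518542e+00  1.21203019e+00]
```

Run:
```python
from h import *
d={}
for n,p in dict(cap=(.511,.296,.24),rech=(.583,.036,.28),crown=(.495,-.288,.24)).items():
    bot.reach(p,ori(1.4-np.pi)); bot.dwell(.25)
    d[n]=vision.read_camera("wrist"); d[n]["tcp"]=get_obs()["position"]
print(get_obs()["time_s"],get_obs()["wrist_force"])
pickle.dump(d,open("d1.pkl","wb"))
fs=[]
for n,z in(("rech",.1),("crown",.02)):
    u,v=proj(d[n],[*d[n]["tcp"][:2],z])[0].astype(int); print(n,u,v)
    x0,y0=max(u-60,0),max(min(v-70,260),0)
    print("crop origin",x0,y0); fs.append(cv2.resize(d[n]["frame"][y0:y0+140,x0:x0+120],(400,467),interpolation=cv2.INTER_CUBIC))
cv2.imwrite("pics/w1.png",np.hstack(fs)[:,:,::-1])
c=d["cap"];g=cv2.cvtColor(c["frame"],cv2.COLOR_RGB2HSV)
for b in blobs(c,(g[...,2]<90)&(g[...,1]<110),.0135,300): print(b)
```

```text
5.3333 [-0.53984121 -0.11530328  0.12764603]
rech 319 178
crop origin 259 108
crown 319 169
crop origin 259 99
(array([322.4, 344.7]), array([0.2599, 0.3265, 0.2694, 0.8433]))
(array([319.3, 166.9]), array([0.5111, 0.2969, 0.059 , 0.0606]))
(array([583.7,  58.3]), array([0.5777, 0.0067, 0.0199, 0.0373]))
(array([574. ,  54.2]), array([0.5811, 0.0174, 0.0852, 0.0899]))
(array([474. ,  86.2]), array([0.5752, 0.1216, 0.0067, 0.2971]))
(array([ 30.5, 148.9]), array([0.4963, 0.6477, 0.1157, 0.4128]))
```

View pics/w1.png

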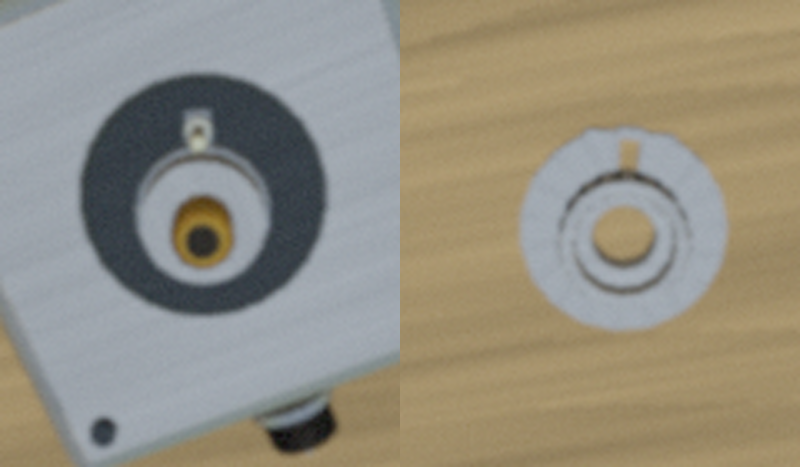

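In the rechaud view (left), the tube mouth is at crop (202,240), the seat disc at about (203,217) and the white electrode at (198,135). In the crown view (right), the flange centre is at (223,229), the bore at (223,235) and the hole at (229,157). I'll refine these by masks.

Run:
```python
from h import *
d=pickle.load(open("d1.pkl","rb"))
c=d["crown"];f=c["frame"];g=cv2.cvtColor(f,cv2.COLOR_RGB2HSV).astype(int)
sub=(slice(120,210),slice(280,365))
m=np.zeros(g.shape[:2],bool); m[sub]=(g[...,1]<55)[sub]
print("crown",blobs(c,m,.006,300))
C=blobs(c,m,.006,300)[0][1][:2]
# holes in mask
k,h=cv2.findContours(m.astype(np.uint8),cv2.RETR_CCOMP,cv2.CHAIN_APPROX_NONE)
for i,q in enumerate(k):
    if h[0][i][3]>=0 and len(q)>6:
        a=q[:,0].mean(0); w=cast(c,a,.004)[0]; print("hole",len(q),a,w,"r,bearing",np.hypot(*(w[:2]-C)),np.arctan2(*(w[:2]-C)[::-1]))
print("flange manual",cast(c,(259+223.5/3.333,99+229/3.333),.006),"hole",cast(c,(259+229/3.333,99+157/3.333),.003),"ring top z28",)
c=d["rech"]
q=lambda x,y,z:cast(c,(259+x/3.333-.35,108+y/3.333-.35),z)[0]
A=q(203,217,.08);B=q(202,240,.102);print("seat",A,"tube",B)
for y in(130,138,146):
    E=q(198,y,.094);v=E[:2]-(A+B)[:2]/2;print(y,E,np.hypot(*v),np.arctan2(v[1],v[0]))
g=cv2.cvtColor(c["frame"],cv2.COLOR_RGB2HSV).astype(int)
print(g[138:156,314:324,2]);print(g[138:156,314:324,1])
# deck: dark disc on deck z .045
print(blobs(c,(g[...,2]<90)&(g[...,1]<110),.045,300))
```

```text
crown [(array([325.5, 167. ]), array([ 0.4924, -0.2936,  0.0732,  0.0732]))]
hole 50 [325.54 169.02] [ 0.49073816 -0.29342946  0.004     ] r,bearing 0.001670569687448686 3.0393286411421685
hole 25 [327.16 145.8 ] [ 0.51743079 -0.29969341  0.004     ] r,bearing 0.02576179381154897 -0.23879206156596658
flange manual [[ 0.49265719 -0.29432237  0.006     ]] hole [[ 0.51681779 -0.30025637  0.003     ]] ring top z28
seat [0.58348924 0.03710957 0.08      ] tube [0.58190966 0.03765818 0.102     ]
130 [0.61338061 0.03353101 0.094     ] 0.03092213190606244 -0.12492366573069909
138 [0.611026   0.03393428 0.094     ] 0.028535819977611926 -0.12118276522157487
146 [0.60866007 0.03433949 0.094     ] 0.026138519724817195 -0.1167359771824935
[[ 65  73  67  71  69  70  67  69  71  70]
 [ 66  71  71  73  68  73  74  70  70  67]
 [ 78  82  90  90  92  93  95  87  85  69]
 [ 99 114 116 119 122 128 127 114  93  76]
 [110 130 136 137 134 132 135 128 100  72]
 [115 138 143 149 148 146 139 124 102  79]
 [113 143 156 161 165 163 158 138 103  80]
 [122 154 158 151 147 153 161 153 120  81]
 [131 157 151 127 111
[... 643 characters left out ...]
13 10 10 10 10 10 10 10 15 38]
 [16 10 10 16 25 18  7 16 20 40]
 [18  9 13 29 53 29 10 13 14 38]
 [19 11 19 41 43 32 12 13 23 37]
 [21  6 28 33 32 29 16 12 30 50]
 [25  8 25 23 21 23 20 12 33 32]
 [14 13 18 23 18 21 17  7 24 19]
 [30 16 16 23 25 20 15 17 23 28]
 [30 24  6 18 20 19  8 16 27 26]
 [13  5 12 23 25 23 13  5  5  5]
 [13 16 16 28 13 25 18 26 14 28]]
[(array([325.7, 347. ]), array([0.3179, 0.0906, 0.2426, 0.8991])), (array([154.9, 232.3]), array([0.5341, 0.254 , 0.0171, 0.0478])), (array([575.9, 180.2]), array([ 0.5123, -0.2613,  0.028 ,  0.04  ])), (array([319.7, 165.7]), array([0.5817, 0.0377, 0.0835, 0.0839])), (array([538.5,  17.2]), array([ 0.6981, -0.2084,  0.0066,  0.0766]))]
```

The crown is at (0.4925, -0.294) with its hole at -0.24 rad; the measured diameter is 73 mm against 72, and the hole radius 26 mm against 27. The tube axis is at (0.5825, 0.0375) with the electrode bearing -0.12 rad; its radius measures about 28 mm. These all agree, so I'll grasp the crown.

Run:
```python
from h import *
C=np.array([.4925,-.294]);a=-.24-np.pi/2
hand.move_gripper(.07,30)
bot.reach([*C,.09],ori(a)); bot.servo_line([*C,.026],velocity=.08)
print(get_obs()["wrist_force"])
hand.move_gripper(.03,35); o=get_obs();print("w",o["gripper_width"],o["wrist_force"],o["position"])
bot.servo_line([*C,.2],velocity=.2); bot.dwell(.2);o=get_obs();print(o["gripper_width"],o["wrist_force"],o["ft_torque"])
A=np.array([.5825,.0375])
bot.reach([*A,.2],ori(-.12-np.pi/2)); bot.servo_line([*A,.15],velocity=.1);bot.dwell(.3)
o=get_obs();print(o["time_s"],o["position"],o["wrist_force"],o["joint_pos"])
w=vision.read_camera("wrist");s=vision.read_camera("scene");t=vision.read_camera("top")
pickle.dump((w,s,t),open("d2.pkl","wb"))
m=np.hstack([cv2.resize(w["frame"][90:240,240:400],(427,400)),cv2.resize(s["frame"][180:280,300:393],(372,400),interpolation=cv2.INTER_CUBIC)])
cv2.imwrite("pics/g1.png",m[:,:,::-1])
```

```text
[-0.30440115 -0.08032392 -0.18729494]
w 0.04335472064034236 [-1.27472275  1.06011989  5.40517825] [ 0.49283853 -0.29419565  0.02687299]
0.04287925750256669 [ 0.18174718  0.18931657 -1.23659366] [ 0.00133508 -0.02615568  0.01920511]
11.0667 [0.58279023 0.03756961 0.15054399] [-0.11487662  0.06289771 -1.7610456 ] [6.18069733e-02 3.99853023e-01 1.80797986e+00 1.14008874e-06
 9.32856762e-01 1.75250617e+00]
```

View pics/g1.png

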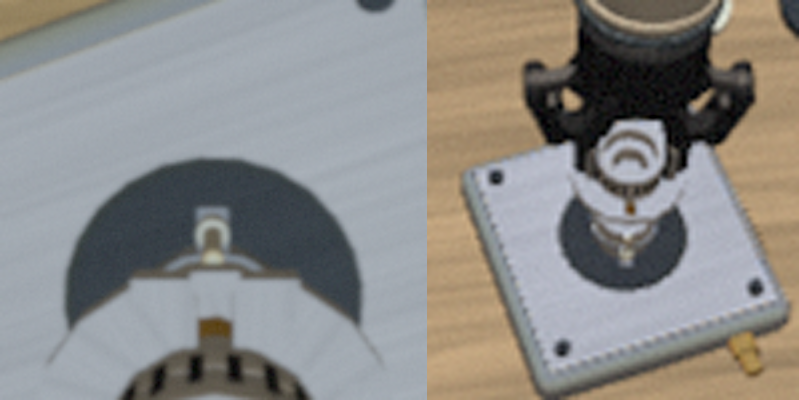

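The crown is held at a width of 43 mm. In the wrist view its hole (214,325) and the electrode (212,245) share the same column, so the bearing is aligned. I'll lower it guarded by the wrist force.

```bash
cat >> h.py <<'E'
def lower(xy,z1,lim,step=.001,v=.02,axial=None):
    "guarded descent: stop when the wrist force changes by more than lim"
    f0=np.mean([get_obs()["wrist_force"] for _ in range(3)],0); z=get_obs()["position"][2]
    log=[]
    while z>z1+1e-4:
        z=max(z-step,z1); bot.servo_line([*xy,z],velocity=v); o=get_obs()
        df=o["wrist_force"]-f0; log.append((round(o["position"][2],4),df.round(1).tolist()))
        if np.linalg.norm(df)>lim: break
    return log
E
python3 - <<'E'
from h import *
A=[.5825,.0375]
bot.servo_line([*A,.132],velocity=.06);bot.dwell(.2)
l=lower(A,.107,5)
for x in l[-14:]:print(x)
print(get_obs()["time_s"])
w=vision.read_camera("wrist");pickle.dump(w,open("d3.pkl","wb"))
cv2.imwrite("pics/l1.png",cv2.resize(w["frame"][90:240,240:400],(640,600),interpolation=cv2.INTER_CUBIC)[:,:,::-1])
E
```

```text
(np.float64(0.1192), [0.8, 0.0, -0.3])
(np.float64(0.1181), [-0.1, -0.2, 0.4])
(np.float64(0.1171), [0.3, 0.9, -0.8])
(np.float64(0.1162), [1.0, -0.7, -0.4])
(np.float64(0.1151), [1.2, -0.3, 0.3])
(np.float64(0.1142), [1.0, -0.6, -0.3])
(np.float64(0.1131), [1.4, -0.2, 0.2])
(np.float64(0.1122), [1.5, 0.4, -0.5])
(np.float64(0.1111), [0.7, -0.2, 0.1])
(np.float64(0.1101), [0.5, -0.6, 0.5])
(np.float64(0.1091), [0.9, -0.5, 1.0])
(np.float64(0.1082), [0.8, -0.1, 0.5])
(np.float64(0.1072), [-0.1, -1.0, 1.1])
(np.float64(0.107), [-0.1, 1.3, -0.4])
18.3667
```

It slid over the electrode with no contact force. I'll finish seating it, release and look.

Run:
```python
from h import *
A=[.5825,.0375]
l=lower(A,.104,4,.0005,.01);print(l[-4:])
z=get_obs()["position"][2]
hand.move_gripper(.07);bot.servo_line([*A,z+.09],velocity=.15);bot.dwell(.3)
# retreat to same view pose as before
bot.reach([.583,.036,.28],ori(1.4-np.pi));bot.dwell(.25)
o=get_obs();print(o["time_s"],o["wrist_force"])
w=vision.read_camera("wrist");s=vision.read_camera("scene");pickle.dump((w,s),open("d4.pkl","wb"))
m=np.hstack([cv2.resize(w["frame"][108:248,259:379],(400,467),interpolation=cv2.INTER_CUBIC),cv2.resize(s["frame"][205:275,319:379],(400,467),interpolation=cv2.INTER_CUBIC)])
cv2.imwrite("pics/s1.png",m[:,:,::-1])
```

```text
[(np.float64(0.1069), [-0.6, 0.1, 4.0])]
20.775 [ 0.42590394 -0.37007729  0.10914061]
```

View pics/s1.png

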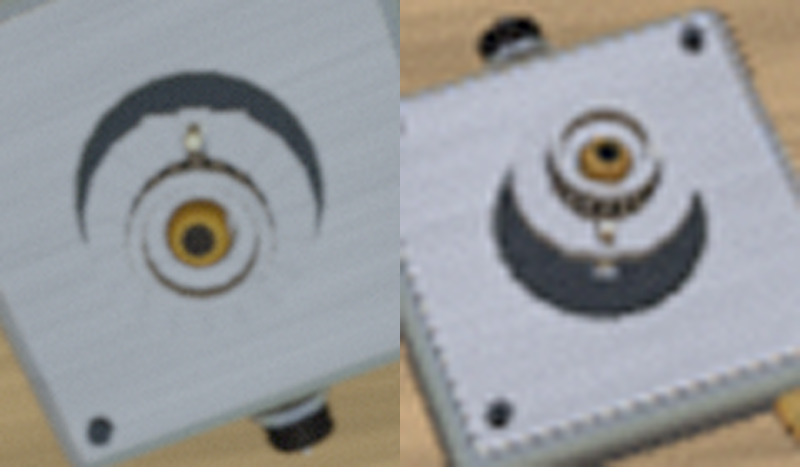

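The electrode shows through the hole in both views (wrist crop (194,140), scene crop (607,232)). Contact came at TCP z 0.1069, the same as at the grasp, so the crown is home. Next is the cap. I'll touch the shelf lightly to learn the fingertip height at this opening, then grip the rim with the jaws clear of the pot.

Run:
```python
from h import *
C=[.511,.297];a=2.4
hand.move_gripper(.082,30)
bot.reach([*C,.12],ori(a));bot.servo_line([*C,.035],velocity=.1);bot.dwell(.15)
l=lower(C,.006,4,.001,.03);print(l[-3:])
z=get_obs()["position"][2]
bot.servo_line([*C,z+.008],velocity=.05)
o=get_obs();print(o["position"],o["wrist_force"],o["time_s"])
hand.move_gripper(.055,30);o=get_obs();print(o["gripper_width"],o["wrist_force"],o["position"])
```

```text
[(np.float64(0.0077), [0.4, 0.0, 0.9]), (np.float64(0.0067), [1.0, -0.6, -0.3]), (np.float64(0.006), [0.8, -0.6, -0.5])]
[0.51138708 0.29722238 0.0145961 ] [-0.11001144 -0.56063668  0.00278194] 33.1917
0.06228150279776512 [-0.81166668 -0.43983497  6.93807174] [0.51100781 0.29705187 0.01445734]
```

Run:
```python
from h import *
C=[.511,.297];a=2.4;A=[.5825,.0375]
bot.servo_line([*C,.18],velocity=.2);o=get_obs();print(o["gripper_width"],o["wrist_force"],o["ft_torque"])
bot.reach([*A,.2],ori(a));bot.servo_line([*A,.145],velocity=.15);bot.dwell(.2)
o=get_obs();print(o["position"],o["gripper_width"],o["time_s"])
w=vision.read_camera("wrist");s=vision.read_camera("scene");pickle.dump((w,s),open("d5.pkl","wb"))
g=cv2.cvtColor(w["frame"],cv2.COLOR_RGB2HSV)
print(proj(w,[o["position"]]))
m=np.hstack([cv2.resize(w["frame"][90:270,240:400],(400,450)),cv2.resize(s["frame"][190:280,309:389],(400,450),interpolation=cv2.INTER_CUBIC)])
cv2.imwrite("pics/c1.png",m[:,:,::-1])
```

```text
0.062076702523320065 [ 0.40110949  0.03390948 -1.90878819] [ 0.00182112  0.00433523 -0.00072818]
[0.58325209 0.03773144 0.14613193] 0.06204066843389232 36.2667
[[321.70077015 276.41324458]]
```

View pics/c1.png

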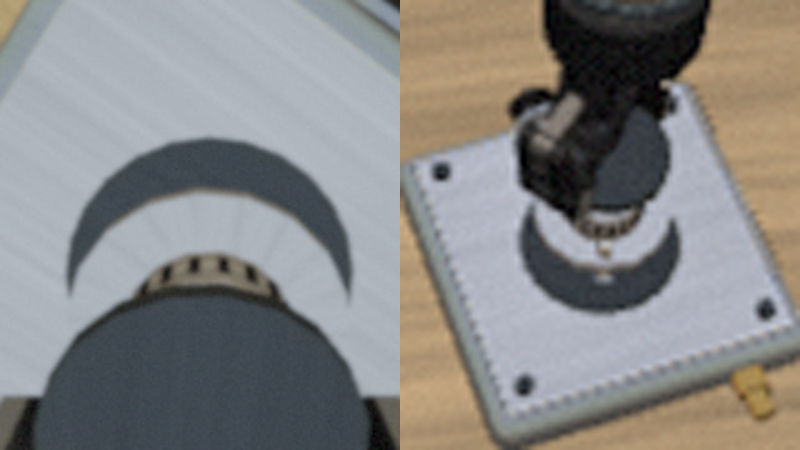

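The cap is held at its rim and sits level. I'll compare the lateral position of the cap (columns 35–370) and the port ring (135–283) using the calibration.

Run:
```python
from h import *
w,s=pickle.load(open("d5.pkl","rb"));a=2.4
A=np.array([.5825,.0375]);T=np.array([.58325,.03773])
print("pred cap col",proj(w,[*T,.145])[0],"pred ring",proj(w,[*A,.1])[0],"pred flange z.086",proj(w,[*A,.086])[0],"deck disc",proj(w,[*A,.045])[0])
f=w["frame"];g=cv2.cvtColor(f,cv2.COLOR_RGB2HSV).astype(int)
dark=(g[...,2]<100)
for r in(150,160,170,195,200,205,230,245):
    x=np.where(np.diff(dark[r,255:395].astype(int)))[0]+255.5+.5;print(r,x)
# scene: held cap
print("scene pred cap",proj(s,[*T,.145]), "crop", (proj(s,[*T,.145])-[309,190])*5)
# crown centre by scene/wrist d4
w4,s4=pickle.load(open("d4.pkl","rb"))
for n,c,o in(("w",w4,(259,108)),("s",s4,(319,205))):
    print(n,"axis@108",(proj(c,[*A,.108])-o)*3.333,"edge pts",((proj(c,[[*A+.022*np.array(v),.108] for v in((1,0),(-1,0),(0,1),(0,-1))])-o)*3.333).round(0).tolist())
```

```text
pred cap col [321.69603411 275.05312261] pred ring [322.18085741 232.67691729] pred flange z.086 [322.0956163  223.44690789] deck disc [321.90024195 202.29154068]
150 [303. 346.]
160 [286. 362.]
170 [277. 299. 346. 371.]
195 [268. 272. 316. 320. 327. 332. 375. 380.]
200 [267. 269. 304. 309. 338. 343. 377. 380.]
205 [296. 301. 302. 337. 347. 351.]
230 [267. 375.]
245 [259. 382.]
scene pred cap [[349.70782603 219.26147016]] crop [[203.53913013 146.30735079]]
w axis@108 [[196.43491492 240.88673465]] edge pts [[183.0, 168.0], [209.0, 311.0], [123.0, 253.0], [271.0, 229.0]]
s axis@108 [[99.24070685 71.35055043]] edge pts [[104.0, 96.0], [95.0, 47.0], [127.0, 68.0], [71.0, 74.0]]
```

The port ring's column (323.5) is about 3 px off the cap's (320.7). This points to a wrist-camera bias of about 3 mm that cancelled for the crown because the hand orientation was unchanged. I'll shift along the jaw direction and check again by mask.

Run:
```python
from h import *
u=np.array([np.cos(2.4),np.sin(2.4)]);A=np.array([.5825,.0375])
P=A+.0022*u
bot.servo_line([*P,.138],velocity=.05);bot.dwell(.3);print(get_obs()["position"],P,get_obs()["time_s"])
w=vision.read_camera("wrist");s=vision.read_camera("scene");t=vision.read_camera("top");pickle.dump((w,s,t),open("d6.pkl","wb"))
g=cv2.cvtColor(w["frame"],cv2.COLOR_RGB2HSV).astype(int);dark=(g[...,2]<100)
for r in(150,160,170,195,200,205,230,245):
    print(r,np.where(np.diff(dark[r,255:395].astype(int)))[0]+256.)
# cap in scene/top: dark bluish disc vs black gripper
for n,c,(u0,v0) in(("s",s,(309,190)),("t",t,(270,140))):
    f=cv2.resize(c["frame"][v0:v0+80,u0:u0+80],(400,480) if 0 else (400,400),interpolation=cv2.INTER_CUBIC)
    cv2.imwrite(f"pics/{n}6.png",f[:,:,::-1])
cv2.imwrite("pics/c6.png",np.hstack([cv2.imread("pics/s6.png"),cv2.imread("pics/t6.png")]))
```

```text
[0.58098602 0.03897368 0.13808649] [0.58087773 0.03898602] 36.9667
150 [307. 334.]
160 [285. 355.]
170 [275. 310. 328. 366.]
195 [263. 269. 370. 378.]
200 [262. 266. 311. 315. 323. 328. 372. 378.]
205 [262. 263. 299. 340. 375. 378.]
230 [267. 375.]
245 [259. 382.]
```

View pics/c6.png

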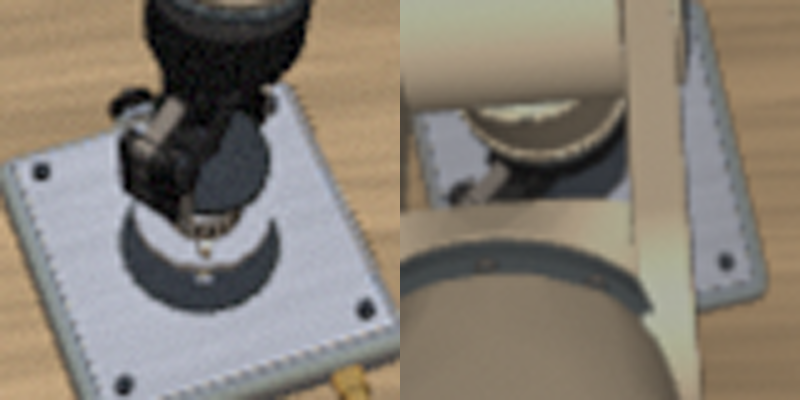

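The columns now read cap 320.7 and ring 319.5, a small overshoot, so I'll go back 0.8 mm and lower guarded. The seated height should be TCP z ≈ 0.1185.

Run:
```python
from h import *
u=np.array([np.cos(2.4),np.sin(2.4)]);A=np.array([.5825,.0375])
P=A+.0014*u
bot.servo_line([*P,.127],velocity=.05);bot.dwell(.3);print(get_obs()["position"])
l=lower(P,.1165,4,.001,.02)
for x in l:print(x)
o=get_obs();print(o["position"],o["ft_torque"],o["time_s"])
```

```text
[0.58154815 0.03844614 0.1271431 ]
(np.float64(0.1261), [0.0, 0.2, -0.1])
(np.float64(0.1251), [0.4, -0.2, -1.2])
(np.float64(0.1241), [-0.2, -1.4, -0.4])
(np.float64(0.1231), [0.2, -0.4, -0.8])
(np.float64(0.122), [0.5, -1.1, 0.2])
(np.float64(0.1211), [0.6, 0.3, -0.5])
(np.float64(0.1201), [1.3, -0.6, -0.9])
(np.float64(0.1191), [-0.0, -0.9, -1.0])
(np.float64(0.1186), [-0.5, -0.2, 5.9])
[0.58158315 0.0384894  0.11856235] [0.06881936 0.35660186 0.05350314] 40.0333
```

Contact came at 0.1186, exactly the fitted height. I'll release, retreat and check.

Run:
```python
from h import *
P=get_obs()["position"]
hand.move_gripper(.082)
bot.servo_line([*P[:2],.24],velocity=.15)
bot.reach([.583,.036,.28],ori(1.4-np.pi));bot.dwell(.2);w=vision.read_camera("wrist")
bot.reach([.42,.1,.3],ori(1.4-np.pi));bot.dwell(.2)
s=vision.read_camera("scene");o=get_obs();print(o["time_s"],o["wrist_force"])
pickle.dump((w,s),open("d7.pkl","wb"))
w0=pickle.load(open("d1.pkl","rb"))["rech"]
for n,c,o in(("w",w,(259,108)),("s",s,(319,205))):
    g=cv2.cvtColor(c["frame"],cv2.COLOR_RGB2HSV);print(n,(proj(c,[.5825,.0375,.1175])-o)*3.333)
m=np.hstack([cv2.resize(w["frame"][108:248,259:379],(400,467),interpolation=cv2.INTER_CUBIC),cv2.resize(s["frame"][205:275,319:379],(400,467),interpolation=cv2.INTER_CUBIC)])
cv2.imwrite("pics/e1.png",m[:,:,::-1])
cv2.imwrite("pics/e2.png",s["frame"][:,:,::-1])
```

```text
46.0167 [0.23322615 0.42331573 0.71640389]
w [[197.12473879 252.06599287]]
s [[99.90682853 65.1641358 ]]
```

View pics/e1.png

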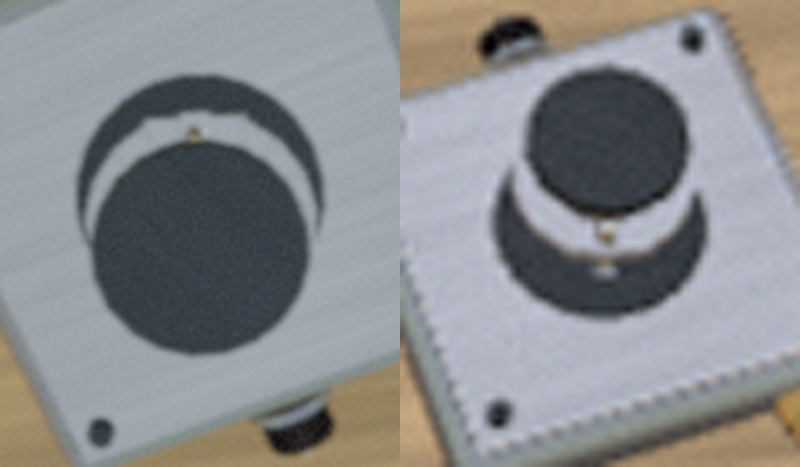

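View pics/e2.png

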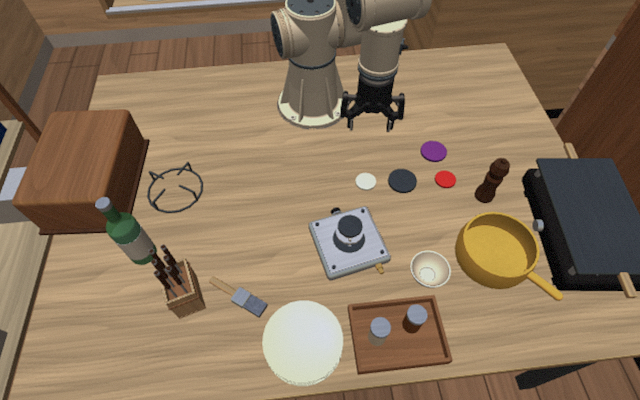

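The cap lies flat: its centre column is 201 in the wrist crop against 201.5 for the ring, and about 1 mm off in the scene view. The electrode is still visible in its hole, nothing else has moved, and the arm is clear.

```bash
python3 -c "
from h import *
hand_in()"
```

```text
the job is handed in; nothing more can be done
```

The burner is back together and I've handed the job in; the robot's clock read 46 s of the 67 s allowed when the arm was clear. No verdict was reported, so the results below are my own checks.

- **Crown:** I found the electrode's bearing from the wrist camera (-0.12 rad), turned the crown's hole to match, and lowered it with a force guard. It met no resistance on the way down and touched the seat with about 4 N at the expected height. Afterwards the electrode showed through the hole in both the wrist and scene views.
- **Cap:** I used the smaller of the two dark discs. It touched down with about 6 N at TCP height 0.1186 m, against 0.1185 m expected. After release it looks flat and centred on the crown to within about 1 mm.
- **Surroundings:** In the last scene picture nothing else had moved, and the arm was clear of everything.

**What disagreed:**
- The wrist camera put the burner axis about 2–3 mm off, which showed up when I turned the hand to place the cap. I corrected for it before lowering.
- A light touch on the shelf to find the fingertip height met nothing in the range I tried, so I set the cap's grip height from the given finger geometry instead.

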